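Load a slide carrier through the light flap and photograph it

ROBOT

A 6-joint arm with a two-finger parallel gripper is mounted at the origin on the work surface. World frame = base frame: x ahead of the robot, y to its left, z up, the work surface at z = 0. Lengths are in m, angles in rad, forces in N, time in s.
With the tool pointing down it reaches from about 0.35 to 0.975 m from the base axis. Payload 7.1 kg.
Tool frame: the origin (TCP) lies at the very end of the fingers, on their centre line; the grasp point (between the pads) lies 19 mm behind it; z points along the fingers, y is the line along which they close (so a half turn about z gives the same grasp; the last joint's range is limited). The gripper opens to 88 mm and grips with 3 to 60 N. Pads are 20 mm wide; open, the fingers measure 115 mm over their backs; the gripper's body (75 mm by 178 mm) begins 61 mm behind the grasp point.
Start: joints at [-1.306, 0.423, 1.63, -0, 1.089, -0.019], TCP at [0.175, -0.6, 0.223] pointing down, gripper open.
Joint ranges: [-3, 3], [-0.9, 2.11], [0.09, 2.58], [-1.31, 4.45], [0.11, 2.69], [-2.54, 2.54]. Speed limits (rad/s): [2.39, 2.39, 3.01, 3.14, 3.14, 3.14].

INTERFACE

Orientations are given as a unit quaternion [w, x, y, z].
In Python, from plant import env gives the robot as it stands. Calls block until the motion is done:
- env.goto(position, orientation): joint-space move of the TCP to a pose.
- env.move_linear(position, attitude=None, v=0.15): straight line of the TCP; attitude=None keeps the orientation; v is the mean speed in m/s.
- env.move_joints(angles): joint-space move.
- env.open_gripper() and env.gripper_close(): open the fingers fully, or close them until they stop; the grip force is fixed at half the most.
- env.sleep(seconds).
- env.ik(position, orientation): joint angles nearest the present ones, or None.
- env.state(): the state.
- env.snapshot(name): name is "side" or "top"; returns a dict with "img" (384x512x3 uint8, red, green, blue), "fx", "fy", "cx", "cy" (pixels), "T" (4x4, takes a point from camera to world coordinates). Camera axes: x right, y up, looking along -z (the intrinsics and any distortion apply to the point x, -y, -z); pixel columns grow to the right and rows downward; lengths in m; the calibration is good to about 2 mm. A picture is of the moment at which its call begins. There is no depth.
A pose or a line that the arm cannot do raises env.PlanningError and nothing moves.
- env.job_done(): hands the job in; it is judged then, once.
The state is a dict: "time": time; "joints": joint angles; "qvel": joint speeds; "joint_efforts": joint torques, N m; "tool_pos": TCP position; "orientation": TCP orientation; "ft_force": force on the tool from outside, world axes, zero at the start; "ft_torque": the same for the moment, N m; "width": finger opening in m; "grasp_force": force on a finger pad.
Only numpy, scipy, OpenCV 4.12 (cv2) and the standard library are available. Lean on these libraries where they do the work, as an engineer would, in place of code of your own. Each camera call takes 0.05 s, during which the arm holds its last target. There are 200 camera calls.

TASK

Photograph the coated slide: push its carrier along the loading shelf, without lifting it, through the sprung light flap of the dark box until it slides down to its stop under the camera and the flap swings shut behind it. Then half-press the camera's two-stage release button to its first stop and hold it there for about a second so that the camera focuses, press it fully home to take the picture, and let go. Leave the slide box, bottle, beaker and vial rack where they are.

Things in the scene. Friction and masses are not known exactly. Their poses are not given: they have to be found in the camera images.
- imager: The dark box, fixed to the bench, pose varies: grey housing, camera on its tilted hood. Origin on the bench under the middle of the flap opening; +x points level into the box (the push direction), y across, z up. In this frame the throat's roof is at z = 147 mm (x = -6 to 80 mm); the hood and camera rise behind it, to z = 330 mm (x = 70 to 265 mm).
- shelf (a point): Middle of the loading shelf's top, at x = -109, y = 0, z = 88 mm in the dark box's frame (same axes). A level aluminium shelf, x = -230 to +8 mm, 160 mm wide. Two steel guide rails 8 mm high lie on it: 72 mm apart (inside faces) from x = -42 mm to the opening, flaring to 138 mm apart at x = -127 mm.
- mouth (a point): Middle of the flap opening at shelf height (x = 0, y = 0, z = 88 mm in the dark box's frame, same axes). The opening is 82 mm wide, 46 mm high.
- brink (a point): Middle of the shelf's inner end (x = 12, y = 0, z = 88 mm in the dark box's frame). Beyond it a bed of free-running steel rollers goes down at 22 degrees for 165 mm to a rubber stop. Pushed until its middle is well past this edge (rear end 10 to 20 mm short of the opening) the carrier tips and rolls down by itself.
- flap (a joint): Angle of the aluminium light flap (78 mm wide, 40 mm high, 3 mm thick), hinged along its top edge 46 mm above the shelf, 5 mm behind the front of the opening. 0 hanging shut, grows as it swings inward and up (to 1.5 rad). A light spring closes it: under 1 N at the carrier's height opens it.
- carrier: The slide carrier: a flat aluminium block 100 x 56 x 16 mm (x, y, z), about 230 g, with a green-tinted glass slide let into its top. Loose; starts flat on the loading shelf, its middle 110 to 150 mm in front of the flap, up to 20 mm off the middle line and up to 0.3 rad askew; its +x end points to the flap. Origin: centre of its underside.
- stage (a point): Where the carrier's underside centre comes to rest inside: on the sloping roller bed, 50 mm before the rubber stop (x = 119, y = 0, z = 45 mm in the frame of the dark box).
- release: The camera's wireless release: a grey box 80 x 110 x 36 mm (x, y, z) fixed to the bench, its pose varies, with one round button on its top and a stub antenna 72 mm high (above the bench) at x = 26, y = 40 mm. Origin: centre of its underside.
- release_top (a point): Centre of the top face of the release button: a grey plastic cap 30 mm in diameter, 52 mm above the bench when up (12 mm above its collar). It is pressed straight down.
- release_first (a joint): First stage of the button, in m: 0 up, 0.005 at the first stop. A soft spring, 1 N to start and 3 N at the stop.
- release_second (a joint): Second stage of the button, in m: 0 until the force exceeds 8 N, then 0.004 fully home at 10 N. The cap moves by first plus second stage, 9 mm in all. Springs up when let go.
- slide_box: Bystander: blue plastic slide storage box, 85 x 175 x 33 mm, lying on the bench. Origin: centre of its underside.
- solvent_bottle: Bystander: white bottle, 64 mm diameter, 160 mm high. Origin: centre of its underside.
- beaker: Bystander: glass beaker, 70 mm diameter, 90 mm high. Origin: centre of its underside.
- vial_rack: Bystander: white rack of capped vials, 60 x 150 mm, 62 mm high. Origin: centre of its underside.
Not all that is in view belongs to the job. Of the things like the carrier, leave any that is blue; of the rest the larger one is meant.

How it is judged:
On the way, in this order (a step that is already met when the one before it is completed fails the run):
1. the carrier has slid down to its stop and the flap has swung shut behind it (distance between carrier and stage below 0.03 m and value of joint flap below 0.12 rad and linear speed of carrier below 0.03 m/s), for 0.2 s.
2. the release is held half-pressed, at its first stop, for half a second (value of joint release_first above 0.0035 m and value of joint release_second below 0.0015 m), for 0.5 s.
3. the release is pressed fully home with the carrier in place and the flap shut (value of joint release_second above 0.003 m and distance between carrier and stage below 0.03 m and value of joint flap below 0.12 rad), for 0.05 s.
At the end, for the whole second after the job is handed in: The carrier rests within 30 mm of its place at the stop under the camera, the flap hangs shut (under 0.12 rad) and the release button is up again (each stage within 1.5 mm) (all of step 1 and value of joint each of release_first, release_second below 0.0015 m); the robot touches nothing.
It fails at once if the carrier is lifted more than 30 mm above the loading shelf (z of carrier in the frame of imager above 0.118 m).
It fails at once if the carrier falls off the loading shelf or is tipped over (angle between carrier's own z axis and vertical above 0.9 rad or height (world z) of carrier below 0.022 m).
It fails at once if the slide box, bottle, beaker or vial rack is shoved more than 30 mm (distance of any of slide_box, solvent_bottle, beaker, vial_rack from where it was at the start of the episode above 0.03 m).
It also fails if it takes over 53 s, if anything falls off the work surface, if the arm or the gripper's body presses on something with over 40 N, if the wrist force passes 120 N, or if a joint passes its speed limit or range.

## Working session

There is one attempt and no reset: what is moved stays moved. The work goes in short steps, each a Python script; the robot and the scene stay as the last script left them, time stands still between calls to the robot, and variables do not carry over. Pictures are saved under pics/ and viewed, at most 10 in all, crops included, and the job is handed in when it is done.

```bash
ls; mkdir -p pics; python3 - <<'E'
from plant import env
import cv2,pickle
for n in("top","side"):
    s=env.snapshot(n); pickle.dump(s,open(f"{n}0.pkl","wb"))
    cv2.imwrite(f"pics/{n}0.png",s["img"][:,:,::-1])
    print(n,{k:v for k,v in s.items() if k!="img"})
print(env.state())
E
```

```text
pics
top {'fx': 427.56118820979515, 'fy': 427.56118820979515, 'cx': 256.75246495068063, 'cy': 189.35513714221202, 'T': array([[-0.01112001,  0.98612981, -0.16560299,  0.38305022],
       [-0.99976683, -0.00789887,  0.02009692, -0.0633527 ],
       [ 0.0185101 ,  0.16578786,  0.98598771,  1.18059337],
       [ 0.        ,  0.        ,  0.        ,  1.        ]])}
side {'fx': 415.2055335298611, 'fy': 415.2055335298611, 'cx': 262.3544434632479, 'cy': 193.6510694077727, 'T': array([[-0.95274465, -0.20064022,  0.2280814 ,  0.77314405],
       [ 0.30305894, -0.57637865,  0.75890904,  0.70583669],
       [-0.02080643,  0.79216864,  0.60994749,  0.72402574],
       [ 0.        ,  0.        ,  0.        ,  1.        ]])}
{'time': 0.1, 'joints': array([-1.30600961e+00,  4.23760205e-01,  1.63060621e+00, -1.55814712e-05,
        1.08859579e+00, -1.89884451e-02]), 'qvel': array([-0.00274469,  0.0005651 , -0.00056818, -0.00059304,  0.00210373,
       -0.00027754]), 'joint_efforts': array([-7.04712274e-04, -5.45612240e+01, -2.74324715e+01,  6.44368306e-02,
        1.87821494e-02, -3.40211375e-05]), 'tool_pos': array([ 0.17488514, -0.59951214,  0.22198496]), 'orientation': array([-6.78763350e-04,  9.89950090e-01,  1.41415524e-01, -9.07943484e-05]), 'ft_force': array([-0.05661974,  0.72191236, -0.55731309]), 'ft_torque': array([-0.03347279, -0.02199794, -0.05838362]), 'grasp_force': 0.0, 'width': 0.08818874920839806}
```

View pics/top0.png

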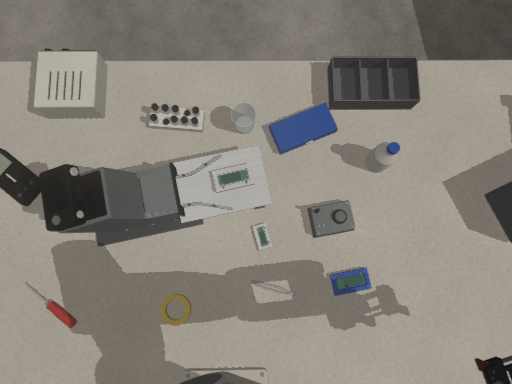

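View pics/side0.png

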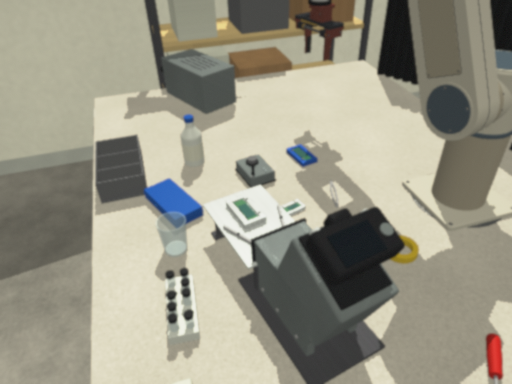

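The top view shows image up as +x and image left as +y. The shelf's corners are near (175,163), (262,147), (270,205) and (180,220). The white carrier with the green slide is at (233,178), and the release is at (331,219) with its button at (340,216). The small white one at (262,236) and the blue one at (351,281) are decoys. I'll zoom in on the shelf and the release.

```bash
python3 - <<'E'
import cv2,pickle
s=pickle.load(open("top0.pkl","rb"))["img"][:,:,::-1]
a=s[135:235,160:290]; cv2.imwrite("pics/c1.png",cv2.resize(a,None,fx=6,fy=6,interpolation=cv2.INTER_CUBIC))
b=s[190:250,295:370]; cv2.imwrite("pics/c2.png",cv2.resize(b,None,fx=8,fy=8,interpolation=cv2.INTER_CUBIC))
E
```

```text
(no output)
```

View pics/c1.png

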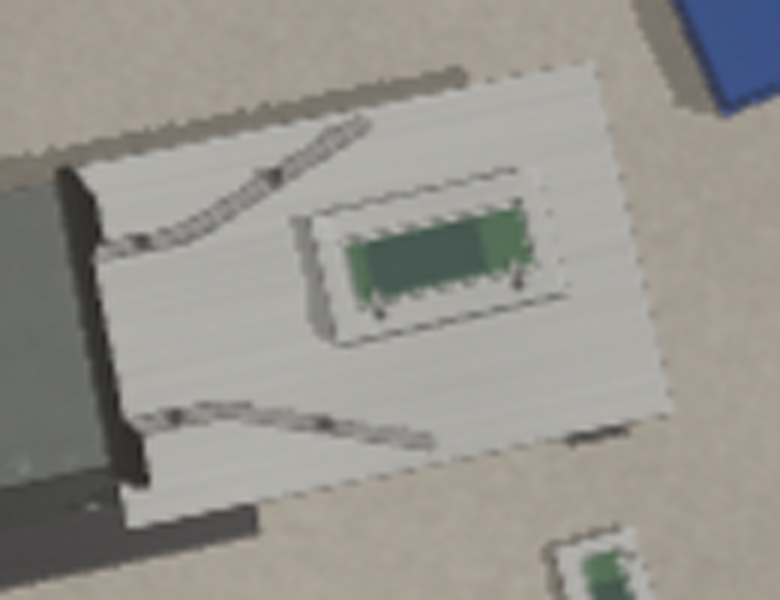

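View pics/c2.png

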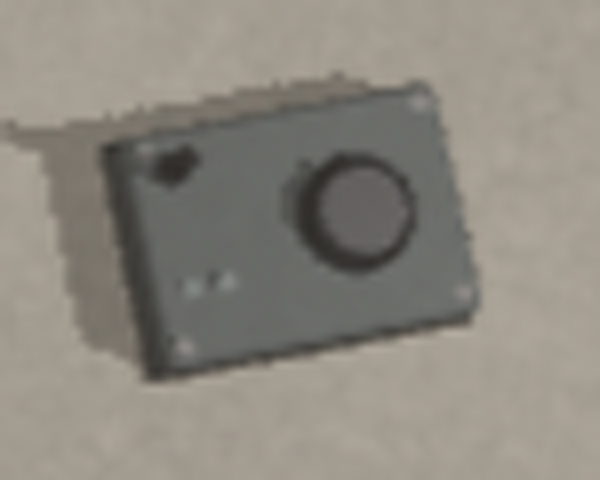

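Crop 1 (6×, offset 160,135): the shelf's outer corners are (595,62) and (672,412), and its side edges run to (85,165) and (130,527). The carrier's top corners are (310,215), (335,342), (565,295) and (540,168). Crop 2 (8×, offset 295,190): the cap's centre is (365,211), the antenna is at (172,165), and the box's top corners are (107,145), (430,88), (477,312) and (150,378).

```bash
cat >h.py <<'E'
import numpy as np
def px2w(s,u,v,z):
    d=s["T"][:3,:3]@np.array([(u-s["cx"])/s["fx"],-(v-s["cy"])/s["fy"],-1.0]); o=s["T"][:3,3]
    return o+d*(z-o[2])/d[2]
def w2px(s,p):
    c=s["T"][:3,:3].T@(np.asarray(p)-s["T"][:3,3]); return np.array([s["cx"]-s["fx"]*c[0]/c[2],s["cy"]+s["fy"]*c[1]/c[2]])
E
python3 - <<'E'
import pickle,numpy as np
from h import *
np.set_printoptions(precision=4,suppress=True)
s=pickle.load(open("top0.pkl","rb")); S=pickle.load(open("side0.pkl","rb"))
f=lambda c,k,o,z: px2w(s,(c[0]+.5)/k-.5+o[0],(c[1]+.5)/k-.5+o[1],z)
sh=[f(c,6,(160,135),.088) for c in [(595,62),(672,412),(85,165),(130,527)]]
print("shelf",*sh,"w",np.linalg.norm(sh[0]-sh[1]))
ang=lambda d:np.arctan2(d[1],d[0])
print("yaw",ang(sh[2]-sh[0]),ang(sh[3]-sh[1]),ang(sh[0]-sh[1])+np.pi/2)
yaw=np.mean([ang(sh[2]-sh[0]),ang(sh[3]-sh[1])])
ex=np.array([np.cos(yaw),np.sin(yaw),0]);ey=np.array([-ex[1],ex[0],0])
M=(sh[0]+sh[1])/2; org=M+.230*ex; org[2]=0
print("imager",org,yaw)
ca=[f(c,6,(160,135),.104) for c in [(310,215),(335,342),(565,295),(540,168)]]
print("carrier",np.mean(ca,0),[np.linalg.norm(ca[i]-ca[i-1]) for i in range(4)],"yaw",ang(ca[1]-ca[2]),ang(ca[0]-ca[3]))
d=np.mean(ca,0)-org; print("carrier in imager",d@ex,d@ey)
for n,c in dict(ra=(365,115),rb=(205,440)).items(): pass
for c in [(100,255),(140,428),(210,232),(215,408),(365,125),(435,440)]:
    p=f(c,6,(160,135),.096)-org; print("rail",p@ex,p@ey)
b=f((365,211),8,(295,190),.052); a=f((172,165),8,(295,190),.072)
r=[f(c,8,(295,190),.036) for c in [(107,145),(430,88),(477,312),(150,378)]]
print("button",b,"ant",a,"box",np.mean(r,0),[np.linalg.norm(r[i]-r[i-1]) for i in range(4)])
print("side px button",w2px(S,b),"carrier",w2px(S,np.mean(ca,0)),"shelf corners",w2px(S,sh[0]),w2px(S,sh[1]))
np.savez("m.npz",org=org,yaw=yaw,b=b,car=np.mean(ca,0),cyaw=ang(ca[1]-ca[2]))
E
```

```text
shelf [ 0.6854 -0.0922  0.088 ] [ 0.5299 -0.1235  0.088 ] [0.6405 0.1303 0.088 ] [0.4826 0.1079 0.088 ] w 0.1585857282635449
yaw 1.7699935426871247 1.772449354910158 1.7692272330298644
imager [0.5619 0.1175 0.    ] 1.7712214487986415
carrier [ 0.5964 -0.0236  0.104 ] [np.float64(0.10058401338388626), np.float64(0.05623252611028532), np.float64(0.09976283768865256), np.float64(0.0565098795840814)] yaw 1.7676992715524396 1.7703899397512717
carrier in imager -0.1451710171059525 -0.0057578227858866675
rail -0.003416967535890452 -0.03713498112918926
rail -0.006542483301653559 0.04002772944145459
rail -0.051390304721965895 -0.03732314392683099
rail -0.0392202248322378 0.038201069428555924
rail -0.12586232120163915 -0.07004635852332458
rail -0.12794170152605353 0.07105280458193695
button [ 0.4992 -0.3075  0.052 ] ant [ 0.5128 -0.2405  0.072 ] box [ 0.4946 -0.2857  0.036 ] [np.float64(0.07936049630977542), np.float64(0.11198033084372415), np.float64(0.07699949842364866), np.float64(0.11272879252622343)]
side px button [251.6307 157.9791] carrier [245.3697 208.7249] shelf corners [202.9529 204.4046] [259.8931 184.7643]
```

Every size checks out: shelf width 159 mm, carrier 100×56, rails at ±37 and ±71, and release 78×112. The carrier is nearly square to the push, about 6 mm off the middle line. I'll move in behind it with closed fingers and push halfway.

```bash
cat >>h.py <<'E'
from scipy.spatial.transform import Rotation as Ro
m=np.load("m.npz"); org,yaw,b=m["org"],float(m["yaw"]),m["b"]
ex=np.array([np.cos(yaw),np.sin(yaw),0]);ey=np.array([-ex[1],ex[0],0])
W=lambda x,y,z: org+x*ex+y*ey+np.array([0,0,z])
def quat(y):
    z=np.array([0,0,-1.]); q=Ro.from_matrix(np.c_[np.cross(y,z),y,z]).as_quat(); return np.r_[q[3],q[:3]]
def pick(env,p):
    qs=[(quat(k*ey),env.ik(p,quat(k*ey))) for k in(1,-1)]
    return min((t for t in qs if t[1] is not None),key=lambda t:abs(t[1][5]))
E
python3 - <<'E'
from plant import env
from h import *
import cv2
np.set_printoptions(precision=3,suppress=True)
p0=env.state()["tool_pos"]
env.gripper_close(); env.move_linear(p0+[0,0,.1],v=.2)
P=W(-.245,-.006,.25); q,j=pick(env,P); print(j)
env.goto(P,q)
env.move_linear(W(-.245,-.006,.095),v=.15)
st=env.state();print(st["time"],st["tool_pos"],W(-.245,-.006,.095),st["ft_force"])
env.move_linear(W(-.13,-.005,.095),v=.05)
st=env.state();print(st["time"],st["tool_pos"],st["ft_force"])
s=env.snapshot("top"); cv2.imwrite("pics/mid.png",cv2.resize(s["img"][125:245,150:310,::-1],None,fx=5,fy=5,interpolation=cv2.INTER_CUBIC))
E
```

```text
[-0.213  0.4    1.599 -0.     1.143 -0.414]
5.6083 [ 0.617 -0.122  0.096] [ 0.617 -0.121  0.095] [-0.191  0.19   0.898]
8.0583 [ 0.593 -0.009  0.095] [ 0.526 -0.191 -0.765]
```

View pics/mid.png

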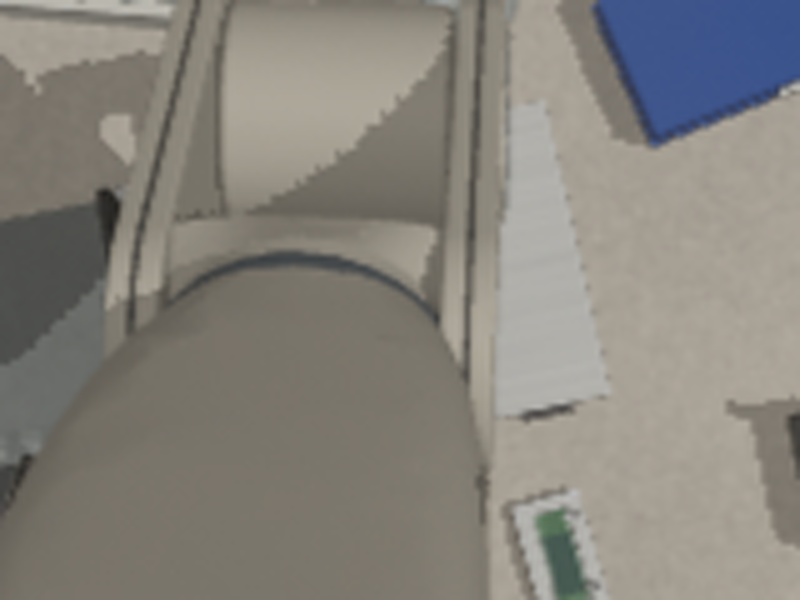

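The arm hides the carrier in the top view; only the shelf's outer strip is visible, around (550,260). I'll try the side view.

```bash
python3 - <<'E'
from plant import env
import cv2
s=env.snapshot("side"); cv2.imwrite("pics/mid2.png",cv2.resize(s["img"][150:270,170:330,::-1],None,fx=5,fy=5,interpolation=cv2.INTER_CUBIC))
E
```

```text
(no output)
```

View pics/mid2.png

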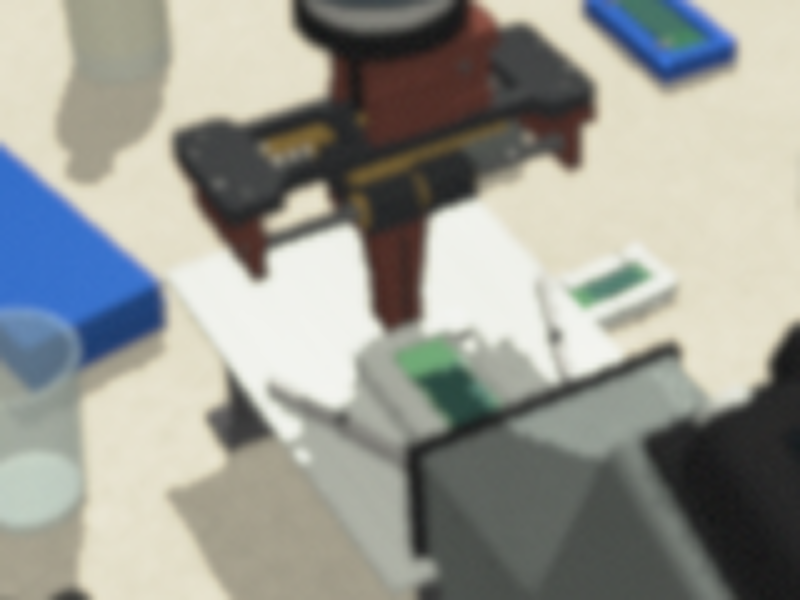

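The side view shows the fingers flat on the carrier's rear end (390,325). The carrier is straight and entering between the rails. I'll continue in steps and watch the force.

```bash
python3 - <<'E'
from plant import env
from h import *
import cv2
np.set_printoptions(precision=2,suppress=True)
for x,y in [(-.10,-.004),(-.08,-.003),(-.06,-.002),(-.045,-.002),(-.035,-.002),(-.028,-.002)]:
    env.move_linear(W(x,y,.095),v=.05)
    st=env.state(); f=st["ft_force"]; print(x,round(st["time"],2),f@ex,f@ey,f[2],st["tool_pos"]-W(x,y,.095))
    if abs(f@ex)>15 or abs(f@ey)>15: break
env.sleep(.3)
s=env.snapshot("side"); cv2.imwrite("pics/in.png",cv2.resize(s["img"][150:270,170:330,::-1],None,fx=5,fy=5,interpolation=cv2.INTER_CUBIC))
E
```

```text
-0.1 8.91 -0.2749688286239557 -0.6438552672694957 -0.37756690824075506 [-0.  0. -0.]
-0.08 9.46 0.06802026246883658 0.4601619022338728 -0.08789576095969104 [-0.  0. -0.]
-0.06 10.01 -0.9151393747230562 0.5163734456896507 -0.7233682941756459 [-0.  0. -0.]
-0.045 10.46 -0.841127777773007 -0.9718459536758125 0.6352647877193769 [-0.  0. -0.]
-0.035 10.81 0.16044116526128968 -0.8918641975697913 0.4323596590235548 [-0.  0. -0.]
-0.028 11.1 0.44993062731733 -0.031442566856839556 0.020782326293406102 [-0.  0.  0.]
```

View pics/in.png

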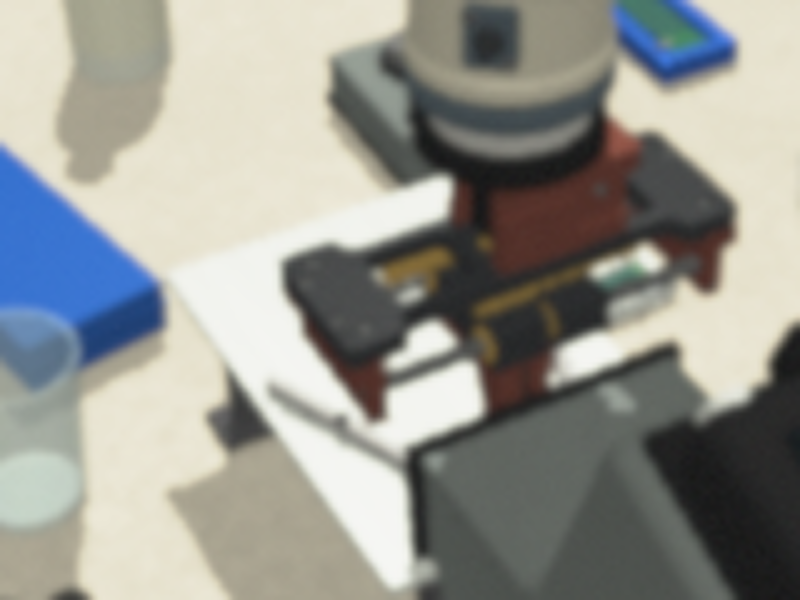

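The fingers are at the throat and the carrier is out of sight inside. I'll nudge a few mm further, back out, lift clear and look at the opening.

```bash
python3 - <<'E'
from plant import env
from h import *
import cv2
np.set_printoptions(precision=2,suppress=True)
for x in(-.020,-.014):
    env.move_linear(W(x,-.002,.095),v=.04); f=env.state()["ft_force"]; print(f@ex,f@ey,f[2])
env.sleep(.3)
env.move_linear(W(-.10,-.002,.095),v=.15)
env.move_linear(W(-.10,-.002,.20),v=.2)
P=np.r_[b[:2],.2]; q,j=pick(env,P); print(j); env.goto(P,q)
st=env.state(); print(st["time"],st["tool_pos"],st["ft_force"])
ims=[]
for n,(r,c) in dict(top=(125,150),side=(150,170)).items():
    s=env.snapshot(n); ims.append(s["img"][r:r+120,c:c+130,::-1])
cv2.imwrite("pics/out.png",cv2.resize(np.hstack(ims),None,fx=3,fy=3,interpolation=cv2.INTER_CUBIC))
E
```

```text
0.10157946751149231 0.21494557361384087 0.25474003177085647
-17.07974926394949 0.65196281337089 0.21178933508298906
[-0.57  0.39  1.74 -0.    1.01 -0.77]
15.075 [ 0.5  -0.31  0.2 ] [0.46 0.08 0.36]
```

View pics/out.png

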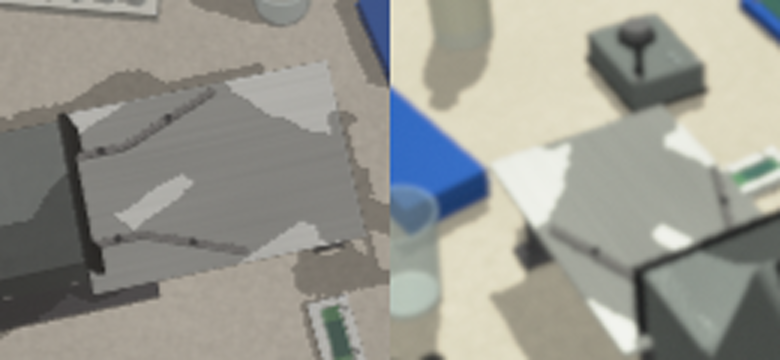

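Both views show an empty shelf with nothing sticking out of the mouth. The last nudge met 17 N. That fits the gripper's outer lugs touching the throat front rather than the carrier, but I'll check by probing a little way through the flap with a tilted finger.

```bash
python3 - <<'E'
from plant import env
from h import *
np.set_printoptions(precision=2,suppress=True)
t=np.radians(45); q0=env.state()["orientation"]
y0=Ro.from_quat(np.r_[q0[1:],q0[0]]).as_matrix()[:,1]; y=ey*np.sign(y0@ey)
z=np.cos(t)*np.array([0,0,-1.])+np.sin(t)*ex
q=Ro.from_matrix(np.c_[np.cross(y,z),y,z]).as_quat(); q=np.r_[q[3],q[:3]]
P=W(-.10,-.002,.2); print(env.ik(P,q))
env.goto(P,q)
env.move_linear(W(-.05,-.002,.102),v=.15); env.sleep(.2)
f0=env.state()["ft_force"]; print("f0",f0)
for x in(-.015,-.005,.003,.010):
    env.move_linear(W(x,-.002,.102),v=.05); env.sleep(.1); f=np.mean([env.state()["ft_force"] for _ in range(3)],0)-f0; print(x,f@ex,f@ey,f[2])
    if abs(f@ex)>6: break
env.move_linear(W(-.06,-.002,.102),v=.15)
env.move_linear(W(-.10,-.002,.2),v=.2)
q,j=pick(env,np.r_[b[:2],.12]); env.goto(np.r_[b[:2],.12],q)
st=env.state(); print(st["time"],st["tool_pos"],st["ft_force"])
E
```

```text
[-0.32  0.6   1.62  0.67  1.42 -0.8 ]
f0 [ 0.39 -0.77  0.86]
-0.015 0.9290889676178476 0.22252730361194156 -1.1132024655982509
-0.005 0.7148638998632564 -0.0066000991044516105 -1.3116991095501356
0.003 0.9971682766989033 0.31621361662253994 -1.6681196704017212
0.01 -0.059981027714728276 -0.11705671837400126 -1.2754744201272974
22.2667 [ 0.5  -0.31  0.12] [0.04 0.1  0.06]
```

There is no resistance up to 17 mm past the mouth, so the carrier is gone down. Next I'll press the button, with position set and force checked.

```bash
python3 - <<'E'
from plant import env
from h import *
def F():
    a=[]
    for _ in range(6): env.sleep(.02); a.append(env.state()["ft_force"][2])
    return np.mean(a)
go=lambda z,v=.02: env.move_linear(np.r_[b[:2],z],v=v)
go(.058,.1); env.sleep(.2); f0=F(); print("f0",f0)
z=.0515; go(z)
while True:
    f=F()-f0; print(round(z,4),round(env.state()["tool_pos"][2],4),round(f,2))
    if f>3.8 or z<.0455: break   # first stop: 3 N at stop, second stage starts at 8 N
    z-=.0007 if z>.048 else .0003; go(z)
print(env.state()["time"]); np.save("z.npy",[z,f0])
E
```

```text
f0 0.22413182491219982
0.0515 0.0515 0.59
0.0508 0.0508 1.35
0.0501 0.0501 1.35
0.0494 0.0494 1.87
0.0487 0.0487 1.88
0.048 0.048 2.32
0.0477 0.0477 2.38
0.0474 0.0474 2.57
0.0471 0.0473 5.14
26.7083
```

The first stop shows clearly at z ≈ 47 mm with 5 N, which is between 3 and 8 N. I'll hold there, press fully home and let go.

```bash
python3 - <<'E'
from plant import env
from h import *
z,f0=np.load("z.npy")
go=lambda z,v=.02: env.move_linear(np.r_[b[:2],z],v=v)
env.sleep(1.0); print("hold",env.state()["ft_force"][2]-f0)
for z in(.0445,.043,.0425,.042):
    go(z); env.sleep(.1); f=env.state()["ft_force"][2]-f0; print(z,env.state()["tool_pos"][2],f)
    if f>14: break
env.sleep(.3)
go(.06,.05); go(.15,.15); env.sleep(.3)
import cv2
ims=[]
for n,(r,c) in dict(top=(125,150),side=(150,170)).items():
    s=env.snapshot(n); ims.append(s["img"][r:r+120,c:c+130,::-1])
cv2.imwrite("pics/end.png",cv2.resize(np.hstack(ims),None,fx=3,fy=3,interpolation=cv2.INTER_CUBIC))
print(env.state()["time"],env.state()["ft_force"])
E
```

```text
hold 4.96691437378705
0.0445 0.04502324345102108 8.51763896181722
0.043 0.04361114842411547 9.355809422450497
0.0425 0.04318687635409771 9.296807293238441
0.042 0.04306224514521255 13.257121987583984
31.1 [0.42493878 0.42331372 0.3145222 ]
```

The button bottomed at 43.1 mm with 13 N, a full 9 mm of travel, and it has been let go. I'm handing in.

```bash
python3 -c "
from plant import env
print(env.job_done())"
```

```text
the job is handed in; nothing more can be done
None
```

I pushed the carrier through the flap, half-pressed the release and held it at its first stop for over a second, pressed it fully home, let go, and handed in at about 31 s; the carrier at its stop and the shut flap I inferred from an empty shelf and a finger probe, not from seeing inside the box.

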